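# Present the half-full specimen carrier to the underside reader

## Robot

A 6-joint arm with a two-finger parallel gripper is mounted at the origin on the work surface. World frame = base frame: x ahead of the robot, y to its left, z up, the work surface at z = 0. Lengths are in m, angles in rad, forces in N, time in s.
With the tool pointing down it reaches from about 0.35 to 0.775 m from the base axis. Payload 7.3 kg.
Tool frame: the origin (TCP) lies on the centre line of the jaws, within the pads' length; the fingertips stand 11 mm ahead of it and the grasp point (between the pads) lies 8 mm behind it; y points along the fingers, z is the direction in which the jaws open and shut, and the axes are right-handed (so a half turn about y gives the same grasp; the last joint's range is limited). The gripper opens to 92 mm and grips with 3 to 60 N. Pads are 19 mm wide; open, the fingers measure 130 mm over their backs; the gripper's body (75 mm by 190 mm) begins 47 mm behind the grasp point.
Start: joints at [0.954, 0.342, 1.524, -0, 1.275, -0.146], TCP at [0.238, 0.468, 0.215] pointing down, gripper open.
Joint ranges: [-2.53, 2.53], [-0.77, 2.02], [0.04, 2.7], [-1, 4.14], [0.28, 2.66], [-3.11, 3.11]. Speed limits (rad/s): [2.57, 2.57, 3.14, 3.14, 3.14, 3.14].

## Interface

Orientations are given as [roll, pitch, yaw] about the fixed x, y, z axes, in that order (R = Rz(yaw) Ry(pitch) Rx(roll)).
In Python, from cell import robot, cams gives the robot as it stands.
- The arm moves only by the tool apply_moves, never from a script. Its argument "plan" is a list of rows, each a list of 7 numbers: the shift along the tool's x, y, z in m, then the turn, a rotation vector about the tool's x, y, z in degrees, then the gripper command: -1 is fully open, 1 is shut, values between are in proportion. A call has exactly 5 rows; each row is the pose to reach, as a shift and turn from the pose commanded when the call began, along the tool's axes at that moment; what a row does not reach only later rows make up. A row lasts 1/8 s, in which the tool goes at most 62.5 mm and 10.7 degrees, less where a joint would pass 70% of its speed; a pose out of reach is approached as far as the arm can. A call with a gripper value outside its range is refused whole. The fingers move at their own pace and stop on an object; "squeeze" is the grip in N (left out, the last holds). Time passes only in rows, so rows that repeat a pose let the fingers close, or fill a call up. It gives the time, the measured TCP pose, the force and the opening at its end, in the units of the state.
- robot.observe(): the state, without advancing time (a new reading comes with each control period).
- cams.read_camera(name): name is "side" or "top"; returns the picture (400x640x3 uint8, blue, green, red); there is no depth.
- cams.calibration(name): a dict with "fx", "fy", "cx", "cy" (pixels), "extrinsics" (4x4, takes a point from world to camera coordinates). Camera axes: x right, y up, looking along -z (the intrinsics and any distortion apply to the point x, -y, -z); pixel columns grow to the right and rows downward; lengths in m; the calibration is good to about 2 mm. A picture is of the moment at which its call begins. calibration takes no time and is no camera call.
- robot.hand_in(): hands the job in, once; it reports no verdict.
The state is a dict: "time": time; "qpos": joint angles; "qvel": joint speeds; "joint_efforts": joint torques, N m; "tool_pos": TCP position; "tool_rot": TCP orientation; "contact_force": force on the tool from outside, world axes, zero at the start; "torque": the same for the moment, N m; "opening": finger opening in m.
Only numpy, scipy, OpenCV 4.12 (cv2) and the standard library are available. Lean on these libraries where they do the work, as an engineer would, in place of code of your own. Each camera call takes 0.05 s, during which the arm holds its last target. There are 200 camera calls.

## Task

Pick up the half-full specimen carrier by its handle bar at the balance point, towards its loaded end, and carry it level, with every pot staying in its place, to the reader. Hold it level and still about 6 cm above the reader's window, centred over it and lined up with it lengthwise (either way round), and finish while still holding it there: do not put it down or let go. Do not touch the reader, and leave everything else on the bench where it is.

Things in the scene. Friction and masses are not known exactly. Their poses are not given: they have to be found in the camera images.
- carrier: the carrier: grey plastic specimen carrier loose on the bench at any yaw, 228 mm long (its x), 84 mm wide (y), 5 mm floor, grid decks with 2 rows of 6 places; a bar handle spans its length above the middle. Only the 3 pairs of places at its +x end hold pots, so that end is heavier; 0.71 kg with the pots. Origin: centre of its underside, z up
- handle_mid (a point): middle of the carrier's handle: a straight round bar with a black sleeve, 12 mm in diameter, along the carrier's x, its centre 155 mm above the carrier's underside; about 190 mm of it is free to grip, and uprights carry it at both ends. Axes as the carrier's
- balance (a point): the balance point: on the axis of the handle bar, straight above the centre of mass of carrier and pots, 34 mm from the handle's middle towards the loaded end (true to about 3 mm). The caps are 57 mm below the bar's axis. Axes as the carrier's
- window (a point): centre of the reader's glass window. The reader is a low grey and white box fixed to the bench, 300 mm long (its x), 160 mm wide (y), with a flat top 66 mm above the bench; its grey glass window with a black border, 244 x 100 mm, lies flush in the top, about as large as the carrier. x along the window's length, z up
- reader: the same reader; origin on the bench under its centre
- pot1_center (a point): one of the six pots in the carrier: white screw-capped specimen pot with a red cap, 28 mm across, 92 mm high, 75 g, standing loose in its place on the carrier's floor; point at its centre, half-way up, 51 mm above the carrier's underside, at x = 18 mm, y = 18 mm of the carrier
- pot2_center (a point): one of the six pots in the carrier: white screw-capped specimen pot with a red cap, 28 mm across, 92 mm high, 75 g, standing loose in its place on the carrier's floor; point at its centre, half-way up, 51 mm above the carrier's underside, at x = 18 mm, y = -18 mm of the carrier
- pot3_center (a point): one of the six pots in the carrier: white screw-capped specimen pot with a red cap, 28 mm across, 92 mm high, 75 g, standing loose in its place on the carrier's floor; point at its centre, half-way up, 51 mm above the carrier's underside, at x = 54 mm, y = 18 mm of the carrier
- pot4_center (a point): one of the six pots in the carrier: white screw-capped specimen pot with a red cap, 28 mm across, 92 mm high, 75 g, standing loose in its place on the carrier's floor; point at its centre, half-way up, 51 mm above the carrier's underside, at x = 54 mm, y = -18 mm of the carrier
- pot5_center (a point): one of the six pots in the carrier: white screw-capped specimen pot with a red cap, 28 mm across, 92 mm high, 75 g, standing loose in its place on the carrier's floor; point at its centre, half-way up, 51 mm above the carrier's underside, at x = 90 mm, y = 18 mm of the carrier
- pot6_center (a point): one of the six pots in the carrier: white screw-capped specimen pot with a red cap, 28 mm across, 92 mm high, 75 g, standing loose in its place on the carrier's floor; point at its centre, half-way up, 51 mm above the carrier's underside, at x = 90 mm, y = -18 mm of the carrier
- tube_rack: green 3 x 8 grid rack with 17 narrow red-capped tubes, 186 x 76 mm, 102 mm high over the caps; origin under its centre, x along its length (bystander)
- spray: blue trigger spray bottle, 72 mm across, about 205 mm high; origin under its centre (bystander)
- marker: marker pen lying on the bench, 132 mm long, 12 mm thick; origin under its middle (bystander)
- spare_pot: a single empty specimen pot (same size as the six) standing alone on the bench; origin under its centre (bystander)
- forceps: steel forceps lying flat, 125 mm long, 6 mm thick; origin under the middle (bystander)
- timer: flat digital timer, 66 x 62 x 18 mm; origin under its centre (bystander)

How it is judged:
On the way:
1. the carrier is lifted clear of the bench, level, gripped by the handle at its balance point (height (world z) of carrier above 0.02 m and contact force between carrier and table below 0.1 N and angle between carrier's own z axis and vertical below 0.06 rad and x of the grasp point in the frame of balance between -0.018 and 0.018 m and distance between the grasp point and balance below 0.04 m), for 0.2 s.
At the end, for the whole second after the job is handed in: Carrier held by its bar within 18 mm of the balance point, level within 3.4 degrees, still, underside 35 to 90 mm above the window, centre within 20 mm of the window's each way, lined up within 8 degrees either way round, six pots in place, touching neither reader nor bench (x of the grasp point in the frame of balance between -0.018 and 0.018 m and distance between the grasp point and balance below 0.04 m and angle between carrier's own z axis and vertical below 0.06 rad and x of carrier in the frame of window between -0.02 and 0.02 m and y of carrier in the frame of window between -0.02 and 0.02 m and angle between the x axis of carrier and the x axis of window, either way round below 0.14 rad and z of carrier in the frame of window between 0.035 and 0.09 m and contact force between the fingers and carrier above 2 N and contact force between carrier and reader below 0.1 N and contact force between carrier and table below 0.1 N and linear speed of carrier below 0.02 m/s and angular speed of carrier below 0.1 rad/s and z of pot1_center in the frame of carrier between 0.043 and 0.058 m and angle between each of pot1_center, pot2_center, pot3_center, pot4_center, pot5_center, pot6_center's own z axis and vertical below 0.15 rad and z of pot2_center in the frame of carrier between 0.043 and 0.058 m and z of pot3_center in the frame of carrier between 0.043 and 0.058 m and z of pot4_center in the frame of carrier between 0.043 and 0.058 m and z of pot5_center in the frame of carrier between 0.043 and 0.058 m and z of pot6_center in the frame of carrier between 0.043 and 0.058 m); the arm keeps its last pose, push and grip.
It fails at once if the carrier is tipped by more than 15 degrees (angle between carrier's own z axis and vertical above 0.26 rad).
It fails at once if the carrier or the robot touches the reader (contact force between any of carrier, the arm, the fingers and reader above 0.5 N).
It fails at once if something else on the bench is moved by more than 15 mm (distance of any of tube_rack, spray, marker, spare_pot, forceps, timer from where it was at the start of the episode above 0.015 m).
It also fails if it takes over 42 s, if anything falls off the work surface, if the arm or the gripper's body presses on something with over 40 N, if the wrist force passes 120 N, or if a joint passes its speed limit or range.

## Working session

There is one attempt and no reset: what is moved stays moved. The work goes in short steps, Python scripts to look and compute and a tool call to move; the robot and the scene stay as the last step left them, time stands still between calls to the robot, and variables do not carry over. Pictures are saved under pics/ and viewed, about 8 in all and at most 12, crops included, and the job is handed in when it is done.

Besides the shell and the picture viewer there is one more tool, called after "Request:" as name(argument=value, ...) on one line, values as JSON. apply_moves: Moves the arm, as the interface text tells. Its arguments: {"type":"object","properties":{"plan":{"type":"array","items":{"type":"array","items":{"type":"number"}}},"squeeze":{"type":"number"}},"required":["plan"]}

```bash
mkdir -p pics; ls; python3 - <<'E'
from cell import robot,cams
import cv2,numpy as np
for n in("top","side"):
    cv2.imwrite(f"pics/{n}0.png",cams.read_camera(n))
    c=cams.calibration(n);print(n,{k:np.round(v,4).tolist() if not isinstance(v,str) else v for k,v in c.items()})
print(robot.observe())
E
```

```text
pics
top {'fx': 371.9922, 'fy': 371.9922, 'cx': 325.2193, 'cy': 192.2535, 'extrinsics': [[-0.0165, -0.9999, -0.0023, 0.0311], [0.9796, -0.0167, 0.2002, -0.6117], [-0.2002, 0.0011, 0.9797, -1.1299], [0.0, 0.0, 0.0, 1.0]]}
side {'fx': 473.9311, 'fy': 473.9311, 'cx': 317.3289, 'cy': 204.9452, 'extrinsics': [[0.682, -0.7311, -0.0189, -0.3915], [0.3671, 0.3199, 0.8734, -0.33], [-0.6325, -0.6026, 0.4866, -1.0489], [0.0, 0.0, 0.0, 1.0]]}
{'time': 0.1, 'qpos': array([ 9.54000716e-01,  3.42651609e-01,  1.52489224e+00,  4.87799835e-06,
        1.27542679e+00, -1.45997805e-01]), 'qvel': array([-0.00017346, -0.00023762, -0.00225442, -0.00065779,  0.00061203,
        0.00053115]), 'joint_efforts': array([ 1.47183295e-03, -4.32004523e+01, -2.44693261e+01,  7.19401357e-02,
        5.26549341e-02, -8.42827581e-05]), 'tool_pos': array([0.23789772, 0.46758643, 0.21432544]), 'tool_rot': array([-1.57215897e+00,  2.05083873e-04, -4.70799369e-01]), 'contact_force': array([ 0.05612989,  0.06140897, -0.18849908]), 'torque': array([ 0.00931253, -0.01088008, -0.03587265]), 'opening': 0.09201803775515252}
```

View pics/top0.png

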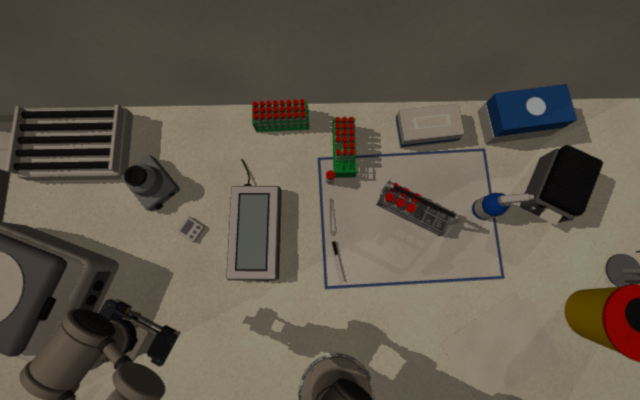

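View pics/side0.png

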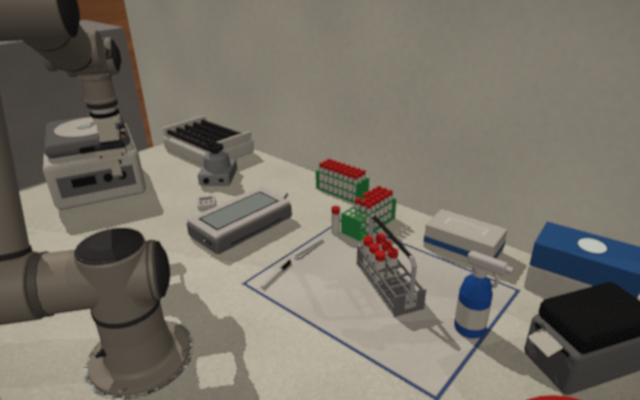

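The top view shows the carrier around (418,208) with its red caps at the upper-left end, the reader around (254,232), and the spray bottle at (492,205). Next I'll take enlarged crops of both views.

```bash
python3 - <<'E'
import cv2,numpy as np
t=cv2.imread("pics/top0.png")[170:245,365:465];s=cv2.imread("pics/side0.png")[205:320,340:440]
t=cv2.resize(t,None,fx=6,fy=6,interpolation=cv2.INTER_CUBIC);cv2.imwrite("pics/c1.png",cv2.convertScaleAbs(t,alpha=1.8))
s=cv2.resize(s,None,fx=5,fy=5,interpolation=cv2.INTER_CUBIC);cv2.imwrite("pics/c2.png",cv2.convertScaleAbs(s,alpha=1.5))
E
```

```text
(no output)
```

View pics/c1.png

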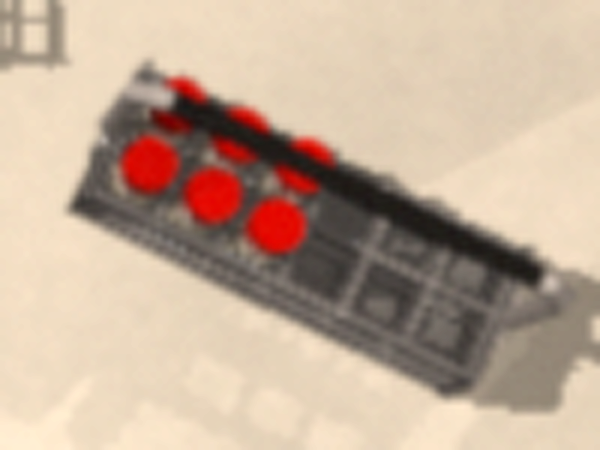

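View pics/c2.png

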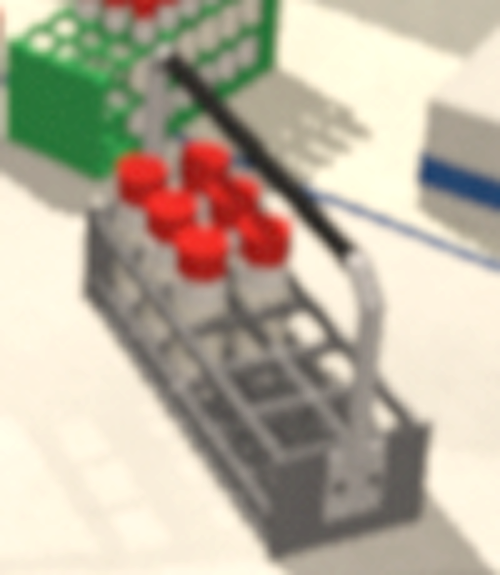

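Crop 1 shows the three near caps centred at (150,165), (213,195) and (276,226), and the black sleeve running from (172,103) to (540,270). In the side crop the sleeve runs from (172,62) to (350,248). The loaded end is upper left.

```bash
cat > h.py <<'E'
import numpy as np,cv2
from cell import robot,cams
from scipy.spatial.transform import Rotation as R
def ray(n,u,v):
    c=cams.calibration(n);E=np.array(c["extrinsics"])
    d=np.array([(u-c["cx"])/c["fx"],-(v-c["cy"])/c["fy"],-1.]);Rm=E[:3,:3]
    return -Rm.T@E[:3,3],Rm.T@d
def onz(n,u,v,z):
    o,d=ray(n,u,v);return o+d*(z-o[2])/d[2]
def tri(a,b):
    o,d=ray("top",*a);p,e=ray("side",*b)
    s=np.linalg.lstsq(np.c_[d,-e],p-o,rcond=None)[0];A=o+d*s[0];B=p+e*s[1];return (A+B)/2,np.linalg.norm(A-B)
E
python3 - <<'E'
from h import *
np.set_printoptions(precision=4,suppress=True)
t=lambda x,y:(x/6-.42+365,y/6-.42+170)
s=lambda x,y:(x/5-.4+340,y/5-.4+205)
print("caps",[onz("top",*t(*p),.097) for p in[(150,165),(213,195),(276,226)]])
# bar line from dark mask in top
im=cv2.imread("pics/top0.png")
b=[onz("top",*t(*p),.155) for p in[(172,103),(540,270)]]
sd=[onz("side",*s(*p),.155) for p in[(172,62),(350,248)]]
print("bar top",b,"side",sd,"tri",tri(t(172,103),s(172,62)),tri(t(540,270),s(350,248)))
# caps model: three near caps
c=np.array([onz("top",*t(*p),.097)[:2] for p in[(150,165),(213,195),(276,226)]])
ux=c[0]-c[2];L=np.linalg.norm(ux);ux/=L;uy=np.array([-ux[1],ux[0]])
print("pitch*2",L,"yaw",np.degrees(np.arctan2(ux[1],ux[0])))
mid=c.mean(0);m=(b[0]+b[1])[:2]/2
print("side of near row (y)",(mid-m)@uy,"x",(mid-m)@ux)
# window
sub=im[170:300,215:295];hsv=cv2.cvtColor(sub,cv2.COLOR_BGR2HSV)
g=cv2.cvtColor(sub,cv2.COLOR_BGR2GRAY);print("px",g[62,38],g[62,10:70:3])
m_=cv2.inRange(g,0,int(g[62,38])+25)
cs,_=cv2.findContours(m_,cv2.RETR_EXTERNAL,cv2.CHAIN_APPROX_NONE)
k=[c for c in cs if cv2.pointPolygonTest(c,(38,62),False)>=0]
for c in k:
    r=cv2.minAreaRect(c);bx=cv2.boxPoints(r)+[215,170];P=np.array([onz("top",*p,.066) for p in bx]);print(r,P,P.mean(0))
E
```

```text
caps [array([ 0.5864, -0.1783,  0.097 ]), array([ 0.5701, -0.2099,  0.097 ]), array([ 0.5534, -0.2413,  0.097 ])]
bar top [array([ 0.6064, -0.1804,  0.155 ]), array([ 0.5204, -0.3544,  0.155 ])] side [array([ 0.602 , -0.1815,  0.155 ]), array([ 0.5209, -0.3452,  0.155 ])] tri (array([ 0.6059, -0.18  ,  0.153 ]), np.float64(0.0022598921253450485)) (array([ 0.5176, -0.3503,  0.1602]), np.float64(0.005995214392333354))
pitch*2 0.0711210409719992 yaw 62.39478493787218
side of near row (y) 0.020885390543499992 x 0.05409274516267599
px 83 [128 118 119 119  40  82  84  83  83  82  83  83  83  83  34 120 119  69
  27  82]
((36.84501266479492, 61.494659423828125), (33.91088104248047, 80.12479400634766), 1.9749339818954468) [[0.3702 0.3056 0.066 ]
 [0.6207 0.305  0.066 ]
 [0.615  0.1966 0.066 ]
 [0.365  0.2018 0.066 ]] [0.4927 0.2522 0.066 ]
```

Request:
apply_moves(plan=[[0.05,-0.04,-0.038,0,8,0,-1],[0.1,-0.04,-0.075,0,18,0,-1],[0.15,-0.04,-0.113,0,28,0,-1],[0.2,-0.04,-0.15,0,38,0,-1],[0.24,-0.04,-0.18,0,46,0,-1]])

```text
time: 0.72
tool_pos: [0.3708, 0.1967, 0.2549]
tool_rot: [-1.571, 0.0, -1.279]
contact_force: [0.7, -0.0, -0.5]
opening: 0.0921
```

```bash
cat >> h.py <<'E'
def go(p,yaw):
    s=robot.observe();T=R.from_euler("xyz",s["tool_rot"])
    G=R.from_euler("ZX",[np.radians(yaw),-np.pi/2])
    print("t",round(s["time"],2),"pos",s["tool_pos"].round(4),"rot",np.degrees(s["tool_rot"]).round(2),"F",s["contact_force"].round(2),"open",round(s["opening"],4),"J6",s["qpos"][5].round(2))
    print("shift",T.inv().apply(np.array(p)-s["tool_pos"]).round(4),"turn",np.degrees((T.inv()*G).as_rotvec()).round(2))
E
python3 -c "
from h import *
go([.578,-.2365,.235],-117)"
```

```text
t 0.72 pos [0.3708 0.1967 0.2549] rot [-89.99   0.   -73.26] F [ 0.71 -0.03 -0.47] open 0.0921 J6 0.01
shift [0.4746 0.0198 0.0737] turn [-1.000e-02  4.374e+01 -1.000e-02]
```

Request:
apply_moves(plan=[[0.055,0,0.008,0,8,0,-1],[0.11,0,0.017,0,16,0,-1],[0.165,0,0.026,0,24,0,-1],[0.22,0,0.034,0,32,0,-1],[0.275,0,0.043,0,38,0,-1]])

```text
time: 1.35
tool_pos: [0.4924, -0.0535, 0.2547]
tool_rot: [-1.571, 0.0, -1.941]
contact_force: [0.0, -0.6, 0.9]
opening: 0.0921
```

```bash
python3 -c "
from h import *
go([.578,-.2365,.235],-117)"
```

```text
t 1.35 pos [ 0.4924 -0.0535  0.2547] rot [-9.0020e+01  2.0000e-02 -1.1121e+02] F [ 0.01 -0.58  0.9 ] open 0.0921 J6 0.11
shift [0.1396 0.0196 0.1461] turn [ 0.03  5.79 -0.01]
```

Request:
apply_moves(plan=[[0.035,0,0.037,0,2,0,-1],[0.07,0,0.073,0,4,0,-1],[0.105,0,0.11,0,5.8,0,-1],[0.14,0.01,0.146,0,5.8,0,-1],[0.14,0.02,0.146,0,5.8,0,-1]])

```text
time: 1.98
tool_pos: [0.5784, -0.2378, 0.2327]
tool_rot: [-1.572, -0.0, -2.042]
contact_force: [0.6, 0.9, -0.6]
opening: 0.092
```

```bash
python3 - <<'E'
from h import *
go([.578,-.2365,.147],-117)
t=cams.read_camera("top");s=cams.read_camera("side");cv2.imwrite("pics/t1.png",t);cv2.imwrite("pics/s1.png",s)
a=cv2.resize(t[150:260,355:475],(480,440),interpolation=cv2.INTER_CUBIC);b=cv2.resize(s[190:320,340:440],(320,416),interpolation=cv2.INTER_CUBIC)
o=np.zeros((440,800,3),np.uint8);o[:,:480]=a;o[:416,480:]=b;cv2.imwrite("pics/v1.png",cv2.convertScaleAbs(o,alpha=1.6))
E
```

```text
t 1.98 pos [ 0.5784 -0.2378  0.2327] rot [-9.0100e+01 -2.0000e-02 -1.1698e+02] F [ 0.59  0.87 -0.57] open 0.092 J6 -0.04
shift [-0.001   0.0857 -0.0008] turn [0.1  0.02 0.02]
```

View pics/v1.png

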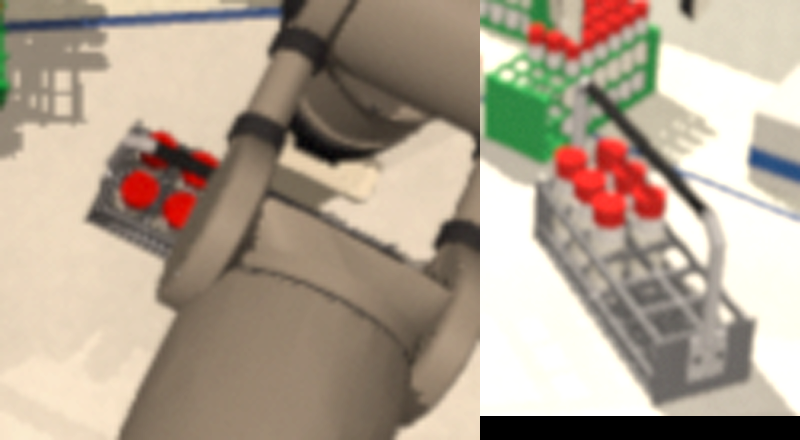

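The carrier is undisturbed and the fingers straddle the bar. I'll descend.

Request:
apply_moves(plan=[[-0.001,0.025,-0.001,0,0,0,-1],[-0.001,0.05,-0.001,0,0,0,-1],[-0.001,0.07,-0.001,0,0,0,-1],[-0.001,0.085,-0.001,0,0,0,-1],[-0.001,0.085,-0.001,0,0,0,-1]])

```text
time: 2.7
tool_pos: [0.5773, -0.2323, 0.1494]
tool_rot: [-1.573, 0.0, -2.037]
contact_force: [0.2, -0.2, 0.5]
opening: 0.0921
```

```bash
python3 - <<'E'
from h import *
go([.578,-.2365,.147],-117)
s=cams.read_camera("side");b=cv2.resize(s[170:320,320:460],(560,600),interpolation=cv2.INTER_CUBIC);cv2.imwrite("pics/v2.png",cv2.convertScaleAbs(b,alpha=1.5))
E
```

```text
t 2.7 pos [ 0.5773 -0.2323  0.1494] rot [-9.0110e+01  1.0000e-02 -1.1672e+02] F [ 0.16 -0.23  0.47] open 0.0921 J6 -0.04
shift [0.0034 0.0024 0.0025] turn [ 0.11  0.28 -0.01]
```

View pics/v2.png

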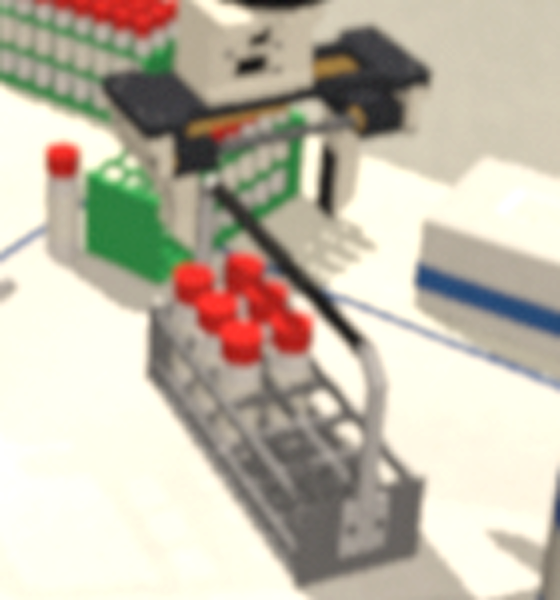

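```bash
python3 - <<'E'
from h import *
c=cams.calibration("side");E=np.array(c["extrinsics"])
def pr(p):
    q=E[:3,:3]@p+E[:3,3];return ((np.array([c["cx"]+c["fx"]*q[0]/-q[2],c["cy"]-c["fy"]*q[1]/-q[2]])-[320,170])*4+1.5).round(0)
s=robot.observe();T=R.from_euler("xyz",s["tool_rot"]);p=s["tool_pos"]
for n,d in dict(grasp=[0,-.008,0],L=[0,.011,-.046],Rr=[0,.011,.046],tip=[0,.011,0]).items():print(n,pr(p+T.apply(d)))
ux=np.array([.454,.891,0])
for k in(-.095,0,.034,.095):print(k,pr(np.array([.5625,-.2667,.155])+k*ux))
E
```

```text
grasp [260. 227.]
L [193. 267.]
Rr [322. 238.]
tip [258. 252.]
-0.095 [368. 344.]
0 [290. 260.]
0.034 [264. 233.]
0.095 [222. 188.]
```

The projections agree with the picture. I'll apply the small correction, then close.

Request:
apply_moves(plan=[[0.0035,0.0025,0.0025,0,0.3,0,-1],[0.0035,0.0025,0.0025,0,0.3,0,-1],[0.0035,0.0025,0.0025,0,0.3,0,0],[0.0035,0.0025,0.0025,0,0.3,0,0.5],[0.0035,0.0025,0.0025,0,0.3,0,0.7]], squeeze=25)

```text
time: 3.38
tool_pos: [0.5785, -0.2376, 0.1474]
tool_rot: [-1.571, 0.0, -2.043]
contact_force: [-0.7, -0.6, 0.3]
opening: 0.0663
```

Request:
apply_moves(plan=[[0,0,0,0,0,0,0.8],[0,0,0,0,0,0,1],[0,0,0,0,0,0,1],[0,0,0,0,0,0,1],[0,0,0,0,0,0,1]], squeeze=50)

```text
time: 4.0
tool_pos: [0.5784, -0.2376, 0.1474]
tool_rot: [-1.571, 0.0, -2.043]
contact_force: [-0.6, 1.4, -0.0]
opening: 0.0165
```

```bash
python3 -c "
from h import *
go([.578,-.2365,.147],-117)"
```

```text
t 4.0 pos [ 0.5784 -0.2376  0.1474] rot [ -90.      0.   -117.07] F [-0.6   1.36 -0.  ] open 0.0165 J6 -0.04
shift [-0.0008  0.0004 -0.0009] turn [ 0.   -0.07 -0.  ]
```

Not fully closed yet, so I'll hold a little longer and then start a slow lift.

Request:
apply_moves(plan=[[0,0,0,0,0,0,1],[0,0,0,0,0,0,1],[0,0,0,0,0,0,1],[0,0,0,0,0,0,1],[0,0,0,0,0,0,1]])

```text
time: 4.62
tool_pos: [0.5787, -0.2377, 0.1496]
tool_rot: [-1.569, -0.0, -2.043]
contact_force: [-2.8, 2.3, 11.1]
opening: 0.0001
```

Request:
apply_moves(plan=[[0,-0.002,0,0,0,0,1],[0,-0.006,0,0,0,0,1],[0,-0.012,0,0,0,0,1],[0,-0.018,0,0,0,0,1],[0,-0.022,0,0,0,0,1]])

```text
time: 5.25
tool_pos: [0.5786, -0.2377, 0.1699]
tool_rot: [-1.57, 0.0, -2.043]
contact_force: [-0.2, -1.2, -0.7]
opening: 0.0004
```

```bash
python3 - <<'E'
from h import *
go([.578,-.2365,.30],-117);print(robot.observe()["torque"].round(3))
s=cams.read_camera("side");cv2.imwrite("pics/s3.png",s);b=cv2.resize(s[170:320,320:460],(560,600),interpolation=cv2.INTER_CUBIC);cv2.imwrite("pics/v3.png",cv2.convertScaleAbs(b,alpha=1.5))
E
```

```text
t 5.25 pos [ 0.5786 -0.2377  0.1699] rot [ -89.97    0.   -117.08] F [-0.24 -1.16 -0.67] open 0.0004 J6 -0.04
shift [-0.0008 -0.1301 -0.001 ] turn [-0.03 -0.08 -0.  ]
[-0.068  0.065 -0.02 ]
```

View pics/v3.png

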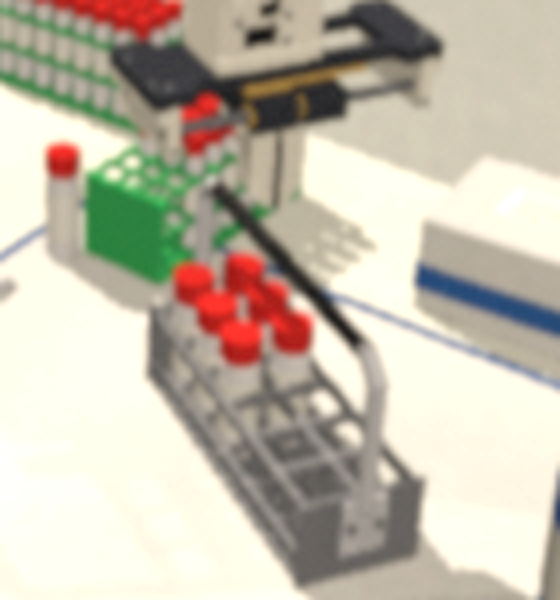

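The fingers closed fully and slipped off above the bar. The seen fingertips sit higher than predicted, so I'll check that with an overlay.

```bash
cat >> h.py <<'E'
def proj(n,p):
    c=cams.calibration(n);E=np.array(c["extrinsics"]);q=E[:3,:3]@np.asarray(p)+E[:3,3]
    return np.array([c["cx"]+c["fx"]*q[0]/-q[2],c["cy"]-c["fy"]*q[1]/-q[2]])
E
python3 - <<'E'
from h import *
im=cv2.imread("pics/s3.png")
st=robot.observe();p=st["tool_pos"];T=R.from_euler("xyz",st["tool_rot"])
b=cv2.convertScaleAbs(cv2.resize(im[165:240,335:435],(800,600),interpolation=cv2.INTER_CUBIC),alpha=1.3)
f=lambda P:tuple(((proj("side",P)-[335,165])*8+3.5).astype(int).tolist())
for d,c in(([0,.011,0],(255,0,255)),([0,-.008,0],(255,255,0)),([0,-.055,0],(0,255,255))):cv2.drawMarker(b,f(p+T.apply(d)),c,cv2.MARKER_CROSS,16,1)
for d,c in(([.0095,.011,0],(255,0,255)),([-.0095,.011,0],(255,0,255))):cv2.circle(b,f(p+T.apply(d)),3,c,1)
ux=np.array([.454,.891,0])
for k in(-.02,0,.034,.095):cv2.circle(b,f(np.array([.5625,-.2667,.155])+k*ux),4,(0,255,0),1)
cv2.imwrite("pics/v4.png",b);print(f(p+T.apply([0,.011,0])))
E
```

```text
(414, 495)
```

View pics/v4.png

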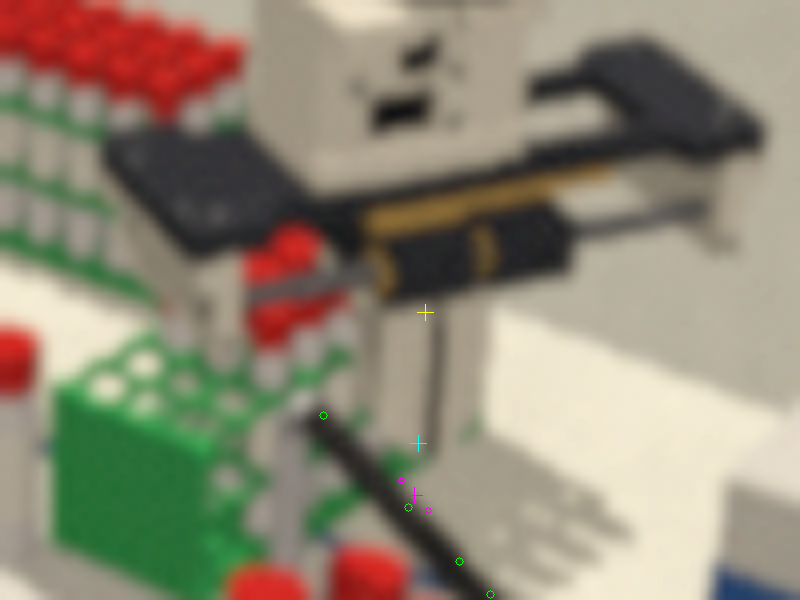

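The picture shows the closed fingertips ending near (435,455), where the reported TCP predicts (414,495). The real tips are therefore about 12–18 mm higher than reported. The carrier itself is unmoved. I'll reopen and grip about 15 mm lower, which leaves the caps clear in either case.

Request:
apply_moves(plan=[[0,-0.01,0,0,0,0,-1],[0,-0.01,0,0,0,0,-1],[0,-0.01,0,0,0,0,-1],[0,-0.01,0,0,0,0,-1],[0,-0.01,0,0,0,0,-1]], squeeze=25)

```text
time: 5.92
tool_pos: [0.5783, -0.2376, 0.1792]
tool_rot: [-1.571, 0.0, -2.043]
contact_force: [0.6, -0.5, 0.2]
opening: 0.0461
```

Request:
apply_moves(plan=[[0,0,0,0,0,0,-1],[0,0,0,0,0,0,-1],[0,0.01,0,0,0,0,-1],[0,0.02,0,0,0,0,-1],[0,0.028,0,0,0,0,-1]])

```text
time: 6.55
tool_pos: [0.5781, -0.2375, 0.1502]
tool_rot: [-1.572, 0.0, -2.043]
contact_force: [0.3, -0.1, 0.0]
opening: 0.0908
```

```bash
python3 - <<'E'
from h import *
go([.578,-.2365,.131],-117)
im=cams.read_camera("side");st=robot.observe();p=st["tool_pos"];T=R.from_euler("xyz",st["tool_rot"])
cv2.imwrite("pics/s5.png",im)
b=cv2.convertScaleAbs(cv2.resize(im[165:240,335:435],(800,600),interpolation=cv2.INTER_CUBIC),alpha=1.3)
f=lambda P:tuple(((proj("side",P)-[335,165])*8+3.5).astype(int).tolist())
for z in(.046,-.046):
  for y in(.011,-.008):cv2.drawMarker(b,f(p+T.apply([0,y,z])),(255,0,255),cv2.MARKER_CROSS,16,1)
cv2.imwrite("pics/v5.png",b)
E
```

```text
t 6.55 pos [ 0.5781 -0.2375  0.1502] rot [-9.0070e+01  1.0000e-02 -1.1708e+02] F [ 0.3  -0.1   0.01] open 0.0908 J6 -0.04
shift [-0.0008  0.0192 -0.0005] turn [ 0.07 -0.08 -0.01]
```

View pics/v5.png

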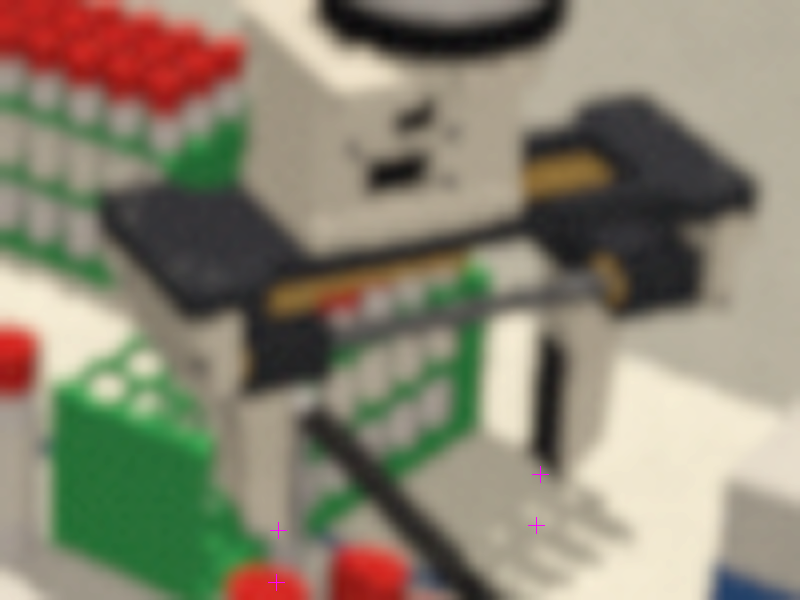

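The view shows the open tips at about (545,480) and (290,550). They are about 14 mm higher than reported and about 4 mm towards tool +z. I'll correct for both, descend and close.

Request:
apply_moves(plan=[[0,0.007,-0.002,0,0,0,-1],[0,0.014,-0.004,0,0,0,-1],[0,0.019,-0.004,0,0,0,-1],[0,0.019,-0.004,0,0,0,-0.2],[0,0.019,-0.004,0,0,0,0.2]], squeeze=20)

```text
time: 7.22
tool_pos: [0.5751, -0.2359, 0.1326]
tool_rot: [-1.57, 0.0, -2.043]
contact_force: [0.8, 0.4, -0.0]
opening: 0.0764
```

Request:
apply_moves(plan=[[0,0,0,0,0,0,0.5],[0,0,0,0,0,0,0.6],[0,0,0,0,0,0,0.7],[0,0,0,0,0,0,0.8],[0,0,0,0,0,0,0.9]])

```text
time: 7.85
tool_pos: [0.5749, -0.2358, 0.1324]
tool_rot: [-1.571, 0.0, -2.043]
contact_force: [-0.7, 0.3, -0.4]
opening: 0.0268
```

Request:
apply_moves(plan=[[0,0,0,0,0,0,1],[0,0,0,0,0,0,1],[0,0,0,0,0,0,1],[0,0,0,0,0,0,1],[0,0,0,0,0,0,1]], squeeze=45)

```text
time: 8.48
tool_pos: [0.5752, -0.2359, 0.1326]
tool_rot: [-1.57, 0.0, -2.043]
contact_force: [1.8, -0.3, 0.3]
opening: 0.0106
```

```bash
python3 - <<'E'
from h import *
go([.578,-.2365,.30],-117);print(robot.observe()["torque"].round(3))
im=cams.read_camera("side");cv2.imwrite("pics/s6.png",im)
E
```

```text
t 8.47 pos [ 0.5752 -0.2359  0.1326] rot [-8.9950e+01  1.0000e-02 -1.1708e+02] F [ 1.81 -0.31  0.34] open 0.0106 J6 -0.04
shift [-0.0008 -0.1674  0.0029] turn [-0.05 -0.08 -0.01]
[-0.332 -0.337 -0.06 ]
```

The opening stopped at 10.6 mm, so the bar is held. Next is a gentle lift.

Request:
apply_moves(plan=[[0,-0.002,0,0,0,0,1],[0,-0.005,0,0,0,0,1],[0,-0.01,0,0,0,0,1],[0,-0.014,0,0,0,0,1],[0,-0.015,0,0,0,0,1]])

```text
time: 9.15
tool_pos: [0.575, -0.2359, 0.1478]
tool_rot: [-1.57, 0.0, -2.043]
contact_force: [0.5, -0.0, -6.8]
opening: 0.0106
```

```bash
python3 - <<'E'
from h import *
go([.578,-.2365,.30],-117);print(robot.observe()["torque"].round(3))
im=cams.read_camera("side");cv2.imwrite("pics/s7.png",im)
b=cv2.convertScaleAbs(cv2.resize(im[175:315,330:440],(472,600),interpolation=cv2.INTER_CUBIC),alpha=1.4);cv2.imwrite("pics/v7.png",b)
E
```

```text
t 9.15 pos [ 0.575  -0.2359  0.1478] rot [ -89.96    0.   -117.08] F [ 0.49 -0.   -6.82] open 0.0106 J6 -0.04
shift [-0.0008 -0.1522  0.003 ] turn [-0.04 -0.08 -0.  ]
[-0.111  0.087  0.035]
```

View pics/v7.png

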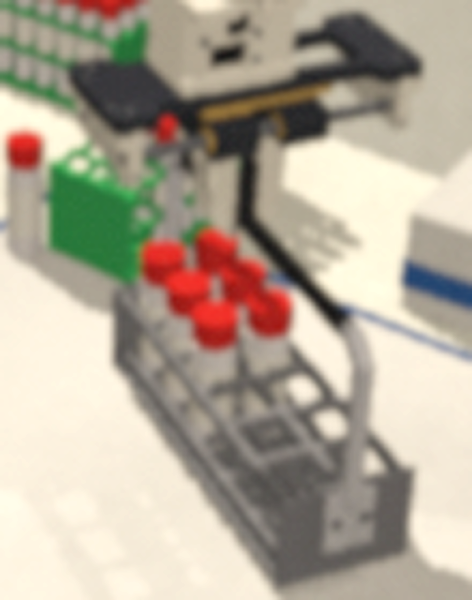

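The carrier is held, with 6.8 N on the wrist. Next I'll measure the grip position along the bar, the tilt, and the wrist moment.

```bash
python3 - <<'E'
from h import *
tq=[];F=[]
for i in range(8):
    im=cams.read_camera("side");s=robot.observe();tq.append(s["torque"]);F.append(s["contact_force"])
print(np.mean(tq,0).round(3),np.std(tq,0).round(3),np.mean(F,0).round(2))
# bar coordinate in side view, raised by .015
for k in(-.095,0,.01,.02,.03,.04,.05,.095):
    P=np.array([.5625,-.2667,.170])+k*np.array([.454,.891,0]);print(k,((proj("side",P)-[330,175])*4.29+1.6).round(0))
# cap blobs before and now
for f in("s3","s7"):
    a=cv2.imread(f"pics/{f}.png")[225:265,355:405];m=((a[...,2]>120)&(a[...,1]<70)).astype(np.uint8)
    n,l,st,c=cv2.connectedComponentsWithStats(m);print(f,[(int(st[i,4]),(c[i]+[355,225]).round(1).tolist()) for i in range(1,n) if st[i,4]>15])
E
```

```text
[-0.108  0.092  0.004] [0.017 0.026 0.013] [ 0.03  0.08 -7.46]
-0.095 [353. 324.]
0 [269. 236.]
0.01 [261. 227.]
0.02 [253. 219.]
0.03 [245. 210.]
0.04 [237. 202.]
0.05 [229. 194.]
0.095 [196. 159.]
s3 [(63, [381.9, 239.0]), (266, [377.9, 247.4]), (17, [388.8, 242.4])]
s7 [(32, [380.5, 231.4]), (297, [378.3, 242.2]), (17, [388.4, 237.2])]
```

The grip lies at about k = 0.03–0.04 along the bar, with the balance point at 0.034. The net wrist moment, after subtracting the unloaded baseline, agrees to within about 6 mm. I'll lift on.

Request:
apply_moves(plan=[[0,-0.003,0,0,0,0,1],[0,-0.01,0,0,0,0,1],[0,-0.022,0,0,0,0,1],[0,-0.036,0,0,0,0,1],[0,-0.05,0,0,0,0,1]])

```text
time: 10.22
tool_pos: [0.5751, -0.2359, 0.1989]
tool_rot: [-1.57, 0.0, -2.043]
contact_force: [-0.4, 0.1, -6.7]
opening: 0.0103
```

Request:
apply_moves(plan=[[0,-0.014,0,0,0,0,1],[0,-0.03,0,0,0,0,1],[0,-0.046,0,0,0,0,1],[0,-0.056,0,0,0,0,1],[0,-0.06,0,0,0,0,1]])

```text
time: 10.85
tool_pos: [0.575, -0.2359, 0.2582]
tool_rot: [-1.57, 0.0, -2.043]
contact_force: [-0.1, 0.3, -8.3]
opening: 0.0109
```

```bash
python3 - <<'E'
from h import *
im=cams.read_camera("side");t=cams.read_camera("top");cv2.imwrite("pics/s8.png",im);cv2.imwrite("pics/t8.png",t)
go([.527,.2515,.27],-180.7);print(robot.observe()["torque"].round(3))
a=cv2.resize(im[120:300,310:450],(467,600),interpolation=cv2.INTER_CUBIC);b=cv2.resize(t[160:250,365:465],(333,300),interpolation=cv2.INTER_CUBIC)
o=np.zeros((600,800,3),np.uint8);o[:,:467]=a;o[:300,467:]=b;cv2.imwrite("pics/v8.png",cv2.convertScaleAbs(o,alpha=1.5))
E
```

```text
t 10.95 pos [ 0.5749 -0.2358  0.2576] rot [ -89.99    0.   -117.08] F [ 0.9  -0.59 -8.43] open 0.0106 J6 -0.04
shift [-0.4121 -0.0124 -0.2645] turn [-1.000e-02  6.362e+01 -1.000e-02]
[-0.109  0.11  -0.005]
```

View pics/v8.png

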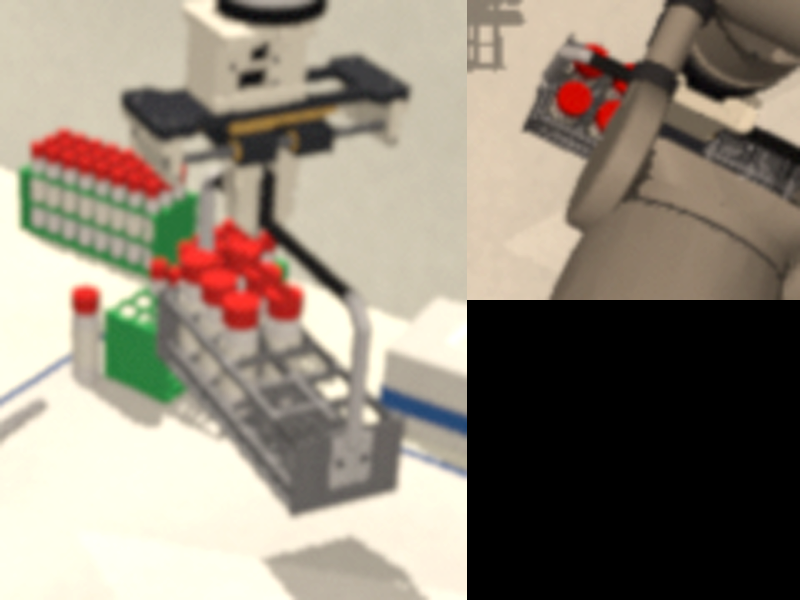

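The carrier is in the air and looks level, with the caps around (180–300, 230–320). I'll check the tilt numerically using the bottom corners seen at (292,513), (395,487) and (160,345).

```bash
python3 - <<'E'
from h import *
from scipy.optimize import least_squares
S=467/140
ob={(-114,42,0):(292,513),(-114,-42,0):(395,487),(114,42,0):(160,345),(-95,0,155):(350,293)}
K=np.array(list(ob),float)/1000;O=np.array([(310+(x+.5)/S-.5,120+(y+.5)/S-.5) for x,y in ob.values()])
M=lambda q:R.from_euler("ZYX",q[3:]).apply(K)+q[:3]
q0=np.array([.5600,-.2657,.125,np.radians(63),0,0])
pr=lambda q:np.array([proj("side",p) for p in M(q)])
print((pr(q0)-O).round(1))
r=least_squares(lambda q:np.r_[(pr(q)-O).ravel(),(q-q0)/[.005,.005,.005,.05,.1,.1]],q0);print(r.x[:3].round(4),np.degrees(r.x[3:]).round(1),(pr(r.x)-O).round(1).tolist())
E
```

```text
[[ 0.2  1.7]
 [ 1.6  1.3]
 [-1.3  3. ]
 [ 0.4  1. ]]
[ 0.5631 -0.2638  0.1287] [61.8 -0.9 -0.1] [[-0.8, 0.1], [0.9, 0.1], [-0.4, 0.3], [0.1, 0.0]]
```

Level to within about 1°. The script will work out a smooth 5-call profile.

```bash
python3 - <<'E'
from h import *
s=robot.observe();p0=s["tool_pos"];y0=-117.08
p1=np.array([.525,.2527,p0[2]]);y1=-180.3
f=lambda u:u**3*(10-15*u+6*u*u)
G=lambda u:(p0+f(u)*(p1-p0),R.from_euler("ZX",[np.radians(y0+f(u)*(y1-y0)),-np.pi/2]))
for c in range(5):
    a,A=G(c/5);print([[*(A.inv().apply(G((5*c+i)/25)[0]-a).round(3)+0).tolist(),*np.degrees((A.inv()*G((5*c+i)/25)[1]).as_rotvec()).round(1).tolist(),1] for i in range(1,6)])
E
```

```text
[[0.0, 0.0, 0.0, 0.0, 0.0, 0.0, 1], [-0.002, 0.0, -0.001, 0.0, 0.3, 0.0, 1], [-0.006, 0.0, -0.004, 0.0, 0.9, 0.0, 1], [-0.013, 0.0, -0.008, 0.0, 2.0, 0.0, 1], [-0.024, 0.0, -0.015, 0.0, 3.7, 0.0, 1]]
[[-0.014, 0.0, -0.01, 0.0, 2.2, 0.0, 1], [-0.031, 0.0, -0.023, 0.0, 5.0, 0.0, 1], [-0.052, 0.0, -0.039, 0.0, 8.4, -0.0, 1], [-0.076, 0.0, -0.056, 0.0, 12.2, -0.0, 1], [-0.102, 0.0, -0.076, -0.0, 16.4, -0.0, 1]]
[[-0.021, 0.0, -0.028, 0.0, 4.5, 0.0, 1], [-0.043, 0.0, -0.057, 0.0, 9.2, 0.0, 1], [-0.065, 0.0, -0.086, 0.0, 13.9, 0.0, 1], [-0.087, 0.0, -0.115, 0.0, 18.6, 0.0, 1], [-0.108, 0.0, -0.143, 0.0, 23.1, 0.0, 1]]
[[-0.008, 0.0, -0.032, 0.0, 4.2, -0.0, 1], [-0.015, 0.0, -0.06, -0.0, 8.0, -0.0, 1], [-0.021, 0.0, -0.086, 0.0, 11.4, -0.0, 1], [-0.027, 0.0, -0.107, 0.0, 14.2, -0.0, 1], [-0.031, 0.0, -0.124, -0.0, 16.4, -0.0, 1]]
[[0.001, 0.0, -0.013, 0.0, 1.7, -0.0, 1], [0.001, 0.0, -0.021, 0.0, 2.8, -0.0, 1], [0.001, 0.0, -0.026, 0.0, 3.4, -0.0, 1], [0.001, 0.0, -0.028, 0.0, 3.6, -0.0, 1], [0.001, 0.0, -0.028, 0.0, 3.7, -0.0, 1]]
```

Request:
apply_moves(plan=[[0,0,0,0,0,0,1],[-0.002,0,-0.001,0,0.3,0,1],[-0.006,0,-0.004,0,0.9,0,1],[-0.013,0,-0.008,0,2,0,1],[-0.024,0,-0.015,0,3.7,0,1]])

```text
time: 11.58
tool_pos: [0.5724, -0.2071, 0.2573]
tool_rot: [-1.571, 0.0, -2.11]
contact_force: [0.2, -0.2, -7.7]
opening: 0.0109
```

Request:
apply_moves(plan=[[-0.014,0,-0.01,0,2.2,0,1],[-0.031,0,-0.023,0,5,0,1],[-0.052,0,-0.039,0,8.4,0,1],[-0.076,0,-0.056,0,12.2,0,1],[-0.102,0,-0.076,0,16.4,0,1]])

```text
time: 12.2
tool_pos: [0.5591, -0.0797, 0.2576]
tool_rot: [-1.571, 0.0, -2.397]
contact_force: [-0.2, -0.7, -8.1]
opening: 0.0104
```

Request:
apply_moves(plan=[[-0.021,0,-0.028,0,4.5,0,1],[-0.043,0,-0.057,0,9.2,0,1],[-0.065,0,-0.086,0,13.9,0,1],[-0.087,0,-0.115,0,18.6,0,1],[-0.108,0,-0.143,0,23.1,0,1]])

```text
time: 12.82
tool_pos: [0.5408, 0.099, 0.2577]
tool_rot: [-1.571, 0.001, -2.8]
contact_force: [0.6, 0.3, -7.7]
opening: 0.0107
```

Request:
apply_moves(plan=[[-0.008,0,-0.032,0,4.2,0,1],[-0.015,0,-0.06,0,8,0,1],[-0.021,0,-0.086,0,11.4,0,1],[-0.027,0,-0.107,0,14.2,0,1],[-0.031,0,-0.124,0,16.4,0,1]])

```text
time: 13.45
tool_pos: [0.528, 0.2259, 0.2576]
tool_rot: [-1.571, 0.0, -3.085]
contact_force: [-0.8, 0.0, -7.5]
opening: 0.0106
```

Request:
apply_moves(plan=[[0.001,0,-0.013,0,1.7,0,1],[0.001,0,-0.021,0,2.8,0,1],[0.001,0,-0.026,0,3.4,0,1],[0.001,0,-0.028,0,3.6,0,1],[0.001,0,-0.028,0,3.7,0,1]])

```text
time: 14.08
tool_pos: [0.5261, 0.2521, 0.2574]
tool_rot: [-1.571, 0.0, 3.135]
contact_force: [0.3, -0.1, -7.7]
opening: 0.0107
```

```bash
python3 - <<'E'
from h import *
im=cams.read_camera("side");t=cams.read_camera("top");cv2.imwrite("pics/s9.png",im);cv2.imwrite("pics/t9.png",t)
go([.525,.2527,.2576],-180.3)
a=cv2.resize(im[100:260,170:310],(525,600),interpolation=cv2.INTER_CUBIC);b=cv2.resize(t[165:290,200:310],(275,312),interpolation=cv2.INTER_CUBIC)
o=np.zeros((600,800,3),np.uint8);o[:,:525]=a;o[:312,525:]=b;cv2.imwrite("pics/v9.png",cv2.convertScaleAbs(o,alpha=1.5))
E
```

```text
t 14.18 pos [0.5261 0.2519 0.2574] rot [-89.99   0.   179.6 ] F [ 0.6  -0.5  -6.72] open 0.0105 J6 1.89
shift [ 0.0011 -0.0002 -0.0008] turn [-0.01 -0.1  -0.  ]
```

View pics/v9.png

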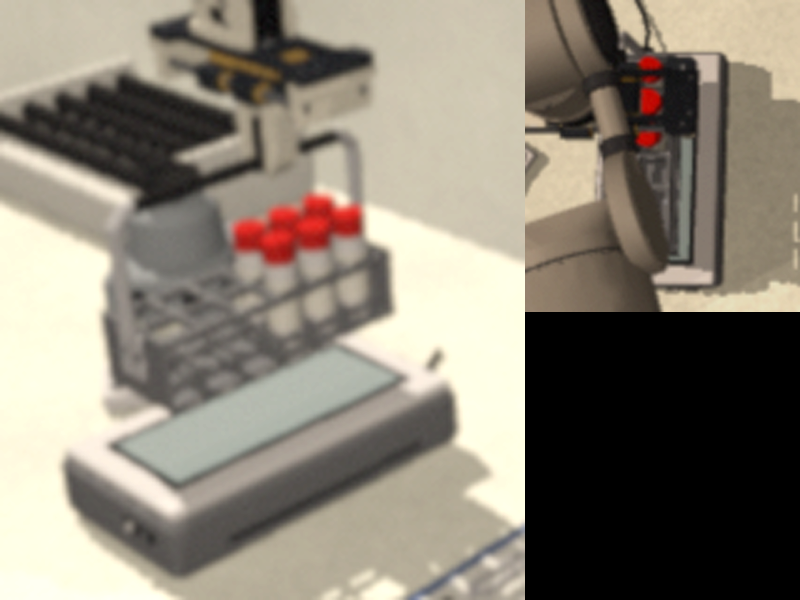

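The last picture shows the carrier above the reader with all six caps standing. Carrier bottom corners are at (172,412), (112,378) and (393,312). Window corners are at (112,443), (180,487), (405,377) and (340,345). I'll fit both in the same views.

```bash
python3 - <<'E'
from h import *
from scipy.optimize import least_squares
S=3.75;px=lambda x,y:(170+(x+.5)/S-.5,100+(y+.5)/S-.5)
def fit(ob,q0,sg):
    K=np.array(list(ob),float)/1000;O=np.array([px(*v) for v in ob.values()])
    pr=lambda q:np.array([proj("side",p) for p in R.from_euler("ZYX",q[3:]).apply(K)+q[:3]])
    q=least_squares(lambda q:np.r_[(pr(q)-O).ravel(),(q-q0)/sg],q0).x
    print(q[:3].round(4),np.degrees(q[3:]).round(1),(pr(q)-O).round(1).tolist())
fit({(-114,-42,0):(172,412),(-114,42,0):(112,378),(114,-42,0):(393,312)},np.array([.493,.2515,.126,-.012,0,0]),[.01,.01,.006,.1,.06,.06])
fit({(-122,50,0):(112,443),(-122,-50,0):(180,487),(122,-50,0):(405,377),(122,50,0):(340,345)},np.array([.493,.2515,.066,-.012,0,0]),[.01,.01,.001,.1,.001,.001])
t=cv2.imread("pics/t9.png")[180:230,240:262];m=((t[...,2]>100)&(t[...,1]<50)).astype(np.uint8)
n,l,st,c=cv2.connectedComponentsWithStats(m)
for i in range(1,n):
    if st[i,4]>10:
        x,y,w,h,a=st[i];u,v=c[i]+[240,180];print("cap",st[i].tolist(),onz("top",u,v,.126+.097).round(4),"left/right edge y",onz("top",240+x-.5,v,.223)[1].round(4),onz("top",240+x+w-.5,v,.223)[1].round(4))
im=cv2.imread("pics/t9.png")
E
```

```text
[0.4932 0.2537 0.1254] [-0.2  0.1 -0.4] [[0.3, 0.0], [-0.7, 0.0], [0.4, -0.1]]
[0.4919 0.2511 0.0657] [-0.6  0.  -0. ] [[-1.6, 0.4], [0.0, 0.4], [2.3, -0.4], [-0.6, -1.3]]
cap [6, 8, 8, 4, 27] [0.5902 0.2306 0.223 ] left/right edge y 0.2414 0.2193
cap [7, 21, 7, 9, 54] [0.5476 0.2291 0.223 ] left/right edge y 0.2375 0.2183
cap [5, 38, 7, 5, 28] [0.5055 0.2316 0.223 ] left/right edge y 0.2419 0.2228
```

```bash
python3 - <<'E'
from h import *
for k in(-.095,.014,.024,.034,.044,.054,.095):print(k,((proj("side",[.493+k,.252,.2805])-[170,100])*3.75+1.4).round(0))
a=cams.read_camera("side").astype(int);b=cams.read_camera("side").astype(int);r=cv2.imread("pics/s9.png").astype(int)
print("diff vs s9 in carrier area",abs(b-r)[130:215,195:280].max())
go([.525,.2527,.2576],-180.3);print(robot.observe()["torque"].round(3))
E
```

```text
-0.095 [136. 204.]
0.014 [252. 162.]
0.024 [262. 158.]
0.034 [272. 155.]
0.044 [282. 151.]
0.054 [292. 147.]
0.095 [331. 133.]
diff vs s9 in carrier area 16
t 14.28 pos [0.5261 0.252  0.2575] rot [-90.    0.  179.6] F [ 0.35 -0.37 -7.13] open 0.0107 J6 1.89
shift [ 0.0011 -0.0001 -0.0007] turn [-0.  -0.1 -0. ]
[0.    0.177 0.076]
```

```bash
python3 - <<'E'
from h import *
g=cv2.cvtColor(cv2.imread("pics/s9.png"),cv2.COLOR_BGR2GRAY)
print("cols",list(range(228,258)))
for r in range(126,148,2):print(r,g[r,228:258].tolist())
for z in(.30,.2805,.262):
  for k in(.016,.026,.034):
    e=[proj("side",[.493+k+dx,.252+dy,z]).round(1).tolist() for dx,dy in((-.0095,-.006),(-.0095,-.025),(.0095,-.025))];print(z,k,e)
E
```

```text
cols [228, 229, 230, 231, 232, 233, 234, 235, 236, 237, 238, 239, 240, 241, 242, 243, 244, 245, 246, 247, 248, 249, 250, 251, 252, 253, 254, 255, 256, 257]
126 [114, 116, 117, 106, 80, 55, 42, 30, 28, 39, 54, 58, 57, 56, 57, 57, 54, 54, 67, 90, 104, 107, 106, 104, 104, 104, 105, 105, 106, 107]
128 [87, 99, 106, 110, 108, 101, 93, 83, 71, 66, 65, 74, 84, 89, 94, 96, 93, 83, 79, 92, 104, 105, 97, 84, 87, 102, 109, 110, 111, 109]
130 [33, 37, 43, 55, 77, 97, 105, 104, 97, 85, 81, 90, 102, 106, 107, 106, 103, 99, 96, 99, 106, 110, 105, 96, 98, 107, 110, 112, 111, 108]
132 [19, 21, 22, 36, 59, 88, 103, 104, 91, 59, 47, 73, 99, 107, 105, 104, 100, 97, 97, 96, 101, 108, 111, 109, 111, 115, 115, 118, 120, 123]
134 [25, 23, 24, 28, 49, 78, 100, 104, 93, 61, 43, 69, 98, 107, 108, 105, 101, 98, 98, 98, 101, 104, 105, 110, 118, 122, 121, 116, 110, 105]
136 [45, 65, 80, 89, 101, 112, 111, 107, 95, 67, 43, 63, 93, 106, 108, 105, 102, 99, 99, 97, 95, 90, 86, 89, 88, 79, 68, 56, 43, 37]
138 [115, 121, 128, 124, 116, 112, 110, 105, 98, 75, 44, 54, 84, 102, 109, 108, 102, 100, 99, 98, 89, 69, 47, 32, 
[... 409 characters left out ...]
108, 123, 129, 129, 130]
146 [28, 24, 23, 29, 36, 42, 55, 69, 82, 86, 85, 87, 90, 94, 94, 89, 91, 93, 96, 98, 99, 99, 98, 98, 99, 107, 122, 129, 130, 130]
0.3 0.016 [[235.4, 137.7], [239.6, 139.2], [244.7, 137.4]]
0.3 0.026 [[238.1, 136.7], [242.3, 138.2], [247.4, 136.4]]
0.3 0.034 [[240.3, 135.9], [244.5, 137.5], [249.6, 135.7]]
0.2805 0.016 [[236.1, 144.0], [240.2, 145.6], [245.4, 143.7]]
0.2805 0.026 [[238.8, 143.0], [242.9, 144.6], [248.0, 142.7]]
0.2805 0.034 [[240.9, 142.2], [245.1, 143.8], [250.1, 142.0]]
0.262 0.016 [[236.7, 149.9], [240.9, 151.5], [246.0, 149.6]]
0.262 0.026 [[239.4, 148.9], [243.5, 150.5], [248.6, 148.6]]
0.262 0.034 [[241.6, 148.1], [245.7, 149.7], [250.7, 147.8]]
```

The grip is at about k = 0.028, roughly 6 mm from the balance point (limit 18 mm). Pose, level and alignment all check out, so I'm handing in.

```bash
python3 -c "
from h import *
print(robot.hand_in());s=robot.observe();print(s['time'],s['tool_pos'],s['opening'],s['contact_force'])"
```

```text
the job is handed in; nothing more can be done
None
the job is handed in; nothing more can be done
```

I handed the job in with the arm still holding the carrier over the reader's window. The hand-in gave no verdict, and by my last checks everything required was within its limits.

**How it went:** My first grip closed too high and slid off above the bar without moving the carrier. The pictures showed the fingertips about 14 mm higher than the reported tool position. I gripped again about 15 mm lower and it held. I then lifted it level and carried it smoothly to the reader, at about 14 s of the 42 s allowed.

**Last checks, just before hand-in:**

| Check | Measured | Limit |
|---|---|---|
| Carrier centre | (0.493, 0.250–0.254) m | within 20 mm each way of the window at (0.492, 0.251) m |
| Height above the window | about 60 mm | 35 to 90 mm |
| Lined up lengthwise | within about 1° | 8° |
| Level | within about 1° | 3.4° |
| Grip along the bar | about 6 mm short of the balance point | 18 mm |

All six caps were standing in place. The wrist carried about 7 N, and the jaw opening was steady at 10.7 mm.

**Where the checks disagreed:**
- **Tool position:** the reported position and the fingertips seen in the pictures differ by about 14 mm in height, so I trusted the pictures.
- **Grip offset:** the raw wrist moment suggested 19–25 mm, which would be outside the limit. Subtracting one noisy unloaded reading brings it to about 6–12 mm, in line with the pictures.
- **Grip depth:** the bar sits near the ends of the finger pads, but showed no sign of slipping.

I did not check the other bench objects individually.

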